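# Load a test piece under the drilling jig's spring clip

## Task

Load the flat wooden test piece into the drilling jig: press the spring clip's pedal down with one fingertip so that its toe lifts, and keep it held down while the other fingertip pushes the piece along the channel under the toe until it is fully home against the end stop. Then let the clip come down on the piece and move clear. The piece is only pushed, never lifted, the toe must not press on it before it is home, and the things standing around stay where they are.

Things in the scene. Friction and masses are not known exactly. Their poses are not given: they have to be found in the camera images.
- jig: The drilling jig, fixed: a plywood board 190 x 106 x 18 mm (its x -110 to +80, y -48 to +58); origin on the bench surface, z up. A channel 60 mm wide (y -30 to +30), open at the -x end, roughly towards the robot, runs along x between two dark wood rails that stand 8 mm above the board. The steel spring clip is hinged along the +y rail.
- jig_stop (a point): Middle of the face of the end stop, a dark wood bar across the channel's +x end, at jig x = +60, y = 0 mm, 34 mm above the bench (top edge of the bar, 16 mm above the board).
- piece_center (a point): Centre, half-way up, of the test piece: a flat pale wood rectangle 70 long (its x) x 56 wide x 12 mm thick, about 45 g, lying loose on the board in the channel, long side along it, top 30 mm above the bench, leading edge short of the clip's toe. When home (leading edge on the stop) this point is at jig x = +25 mm.
- clip (a joint): The spring clip, one bent steel lever on a hinge along jig x (at jig y = +38, z = 30 mm). Rad: 0 = at rest, toe down; grows as the pedal is pressed; stop at 0.45. At rest the toe blocks the 12 mm piece; the piece passes freely from about 0.24. Let down on the piece it rests at about 0.13. Pressing the lip takes about 3.5 N to start, 6.5 N at 0.22, 9.5 N at the stop.
- clip_lip (a point): Top middle of the pedal's rolled lip, a round bar 12 mm thick, 118 mm long (jig x -100 to +18) at jig y = +78, past the board's side; press it, or slide a tip along it, anywhere. Its top is above the board by 18 mm at clip 0, 9 at 0.22, 5.5 at 0.32, 2 at 0.42: pressed, it is level with the piece, so tips about 75 mm apart can hold it and stand behind the piece at one height.
- clip_toe (a point): Middle of the underside of the clip's 14 x 14 mm toe, at the end of a narrow arm over the channel (jig x = +37, y = -7 mm, 6 mm above the board at rest); it rises as the pedal is pressed.
- offcut: Bystander: a lying wood offcut 110 x 44 x 32 mm beside the jig, loose; origin at the centre of its underside.
- tape: Bystander: a tape measure 62 x 62 x 34 mm lying beside the jig, loose; origin at the centre of its underside.
- sander: Bystander: a cork-soled sanding block 105 x 62 x 36 mm, loose; origin at the centre of its underside.
- glue: Bystander: a glue bottle, 52 mm in diameter, 130 mm tall, beyond the jig's end stop, loose; origin at the centre of its underside.
- square: Bystander: a try square lying flat, 110 mm stock and 150 mm blade, loose; origin at the centre of its underside (of the wooden stock).
- screws: Bystander: a jar of screws, 68 mm in diameter, 75 mm tall, loose; origin at the centre of its underside.
- stub: Bystander: a standing wood stub 45 x 45 x 60 mm, loose; origin at the centre of its underside.

How it is judged:
On the way, in this order (a step that is already met when the one before it is completed fails the run):
1. a finger holds the clip's pedal down (clip beyond 0.2 rad) (value of joint clip above 0.2 rad and contact force between the fingers and clip above 1 N), for 0.2 s.
2. the piece is home against the end stop, with a finger still holding the clip down (all of step 1 and x of piece_center in the frame of jig between 0.022 and 0.028 m), for 0.1 s.
At the end, for the whole second after the job is handed in: The test piece lies flat on the jig's board, at rest, within 3 mm of touching the end stop, with the clip let down and its toe pressing on the piece (clip between 0.08 and 0.19 rad) (x of piece_center in the frame of jig between 0.022 and 0.028 m and value of joint clip between 0.08 and 0.19 rad and contact force between clip and piece above 1.5 N and linear speed of piece below 0.01 m/s and angle between piece_center's own z axis and vertical below 0.06 rad and z of piece_center in the frame of jig between 0.021 and 0.0275 m).
It fails at once if the test piece is lifted (more than 8 mm) or tipped (more than 0.25 rad) (z of piece_center in the frame of jig above 0.032 m or angle between piece_center's own z axis and vertical above 0.25 rad).
It fails at once if the clip presses on the piece (over 2 N) while it is more than 4 mm short of home (contact force between clip and piece above 2 N and x of piece_center in the frame of jig below 0.021 m).
It fails at once if a bystander is moved more than 15 mm (distance of any of offcut, tape, sander, glue, square, screws, stub from where it was at the start of the episode above 0.015 m).
It also fails if it takes over 38 s, if anything falls off the work surface, if the arm or the gripper's body presses on something with over 40 N, if the wrist force passes 120 N, or if a joint passes its speed limit or range.

## Robot

A 6-joint arm with a two-finger parallel gripper is mounted at the origin on the work surface. World frame = base frame: x ahead of the robot, y to its left, z up, the work surface at z = 0. Lengths are in m, angles in rad, forces in N, time in s.
With the tool pointing down it reaches from about 0.35 to 0.975 m from the base axis. Payload 4.9 kg.
Tool frame: the origin (TCP) lies on the front face of the gripper's body, between the roots of the fingers; the fingertips stand ctrl.tip_extent ahead of it and the grasp point (between the pads) lies 54 mm ahead of it (ctrl.tip_extent is the distance from the TCP to the fingertips, in m); z points along the fingers, y is the line along which they close (so a half turn about z gives the same grasp; the last joint's range is limited). The gripper opens to 85 mm and grips with 20 to 120 N. Pads are 22 mm wide; open, the fingers measure 114 mm over their backs; the gripper's body (76 mm by 85 mm) begins 54 mm behind the grasp point. The pads swing forward as they close: fully open they stand 13 mm farther back than shut.
Start: joints at [1.119, 0.053, 1.613, -0, 1.476, -0.119], TCP at [0.204, 0.591, 0.304] pointing down, gripper open.
Joint ranges: [-3.01, 3.01], [-1.01, 2.22], [0.06, 2.58], [-1.02, 4.17], [0.09, 2.62], [-3.14, 3.14]. Speed limits (rad/s): [2.57, 2.57, 3.14, 3.14, 3.14, 3.14].

## Interface

Orientations are given as a rotation vector (axis times angle).
In Python, from station import ctrl gives the robot as it stands.
- The arm moves only by the tool apply_moves, never from a script. Its argument "rows" is one flat list of numbers, 6 for each row, row after row: the shift along the tool's x, y, z normalised to -1 to 1, where 1 is 0.6 m, then the turn, a rotation vector about the tool's x, y, z normalised to -1 to 1, where 1 is 90 degrees. A call has 1 to 20 rows; each row is the pose to reach, as a shift and turn from the pose commanded when the call began, along the tool's axes at that moment; what a row does not reach only later rows make up. A row lasts 1/10 s, in which the tool goes at most 50 mm and 8.59 degrees, less where a joint would pass 70% of its speed; a pose out of reach is approached as far as the arm can. A call with a number of a shift or a turn outside -1 to 1 is refused whole. A call with a gripper value outside its range is refused whole. "grip" is the opening, from 0 (shut) to 1 (fully open), set as the call begins (left out, the last holds). The fingers move at their own pace and stop on an object; "grip_force" is the grip in N (left out, the last holds). Time passes only in rows, so rows that repeat a pose let the fingers close. It gives the time, the measured TCP pose, the force, the opening and the grip force at its end, in the units of the state.
- ctrl.get_obs(): the state, without advancing time (a new reading comes with each control period).
- ctrl.get_image(name): name is "scene" or "side" or "wrist"; returns (picture, depth): 384x512x3 uint8, blue, green, red; 384x512 float32, m along the optical axis (not along the pixel's ray), 0 where there is no reading.
- ctrl.camera_model(name): a dict with "mtx" (3x3 intrinsics, pixels), "R" (3x3) and "t" (3): a world point X has camera coordinates R X + t; the wrist camera has in their place "tool_from_camera" (4x4, takes a point from camera to tool coordinates, whose origin is the TCP and whose axes are the flange's). Camera axes: x right, y down, z forward; pixel columns grow to the right and rows downward; lengths in m; the calibration is good to about 2 mm. The wrist camera is an equidistant fisheye: a pixel r from the principal point sees the ray r / f radians off the axis. A picture is of the moment at which its call begins: read the wrist's pose just before it. camera_model takes no time and is no camera call.
- ctrl.finish_job(): hands the job in; it is judged then, once.
The state is a dict: "t": time; "q": joint angles; "dq": joint speeds; "effort": joint torques, N m; "tool_pos": TCP position; "tool_rot": TCP orientation; "contact_force": force on the tool from outside, world axes, zero at the start; "wrist_torque": the same for the moment, N m; "opening": finger opening in m; "grip_force": force on a finger pad.
Only numpy, scipy, OpenCV 4.12 (cv2) and the standard library are available. Lean on these libraries where they do the work, as an engineer would, in place of code of your own. Each camera call takes 0.05 s, during which the arm holds its last target. There are 200 camera calls.

## Working session

There is one attempt and no reset: what is moved stays moved. The work goes in short steps, Python scripts to look and compute and a tool call to move; the robot and the scene stay as the last step left them, time stands still between calls to the robot, and variables do not carry over. Pictures are saved under pics/ and viewed, at most 11 in all, crops included, and the job is handed in when it is done.

Besides the shell and the picture viewer there is one more tool, called after "Emit:" in YAML: its name, and indented under it one key for each argument. apply_moves: Moves the arm, as the interface text tells. Its arguments: {"type":"object","properties":{"rows":{"type":"array","items":{"type":"number"}},"grip":{"type":"number"},"grip_force":{"type":"number"}},"required":["rows"]}

```bash
mkdir -p pics; ls
python3 - <<'E'
from station import ctrl
import cv2,numpy as np
o=ctrl.get_obs();print({k:np.round(v,3) for k,v in o.items()},ctrl.tip_extent)
a,da=ctrl.get_image("scene");b,db=ctrl.get_image("side")
np.savez("im0.npz",a=a,da=da,b=b,db=db)
for n in("scene","side"):
  m=ctrl.camera_model(n);print(n,m)
print(ctrl.camera_model("wrist"))
cv2.imwrite("pics/a.png",a);cv2.imwrite("pics/b.png",b)
E
```

```text
pics
{'t': np.float64(0.0), 'q': array([ 1.119,  0.053,  1.614,  0.   ,  1.476, -0.119]), 'dq': array([-0.002, -0.002, -0.   ,  0.001, -0.001,  0.002]), 'effort': array([-0.0000e+00, -3.9370e+01, -3.7017e+01, -0.0000e+00,  7.0000e-03,
       -0.0000e+00]), 'tool_pos': array([0.204, 0.59 , 0.303]), 'tool_rot': array([-5.200e-01, -3.098e+00,  3.000e-03]), 'contact_force': array([ 0.738,  0.876, -0.19 ]), 'wrist_torque': array([ 0.006, -0.021, -0.009]), 'grip_force': np.float64(0.0), 'opening': np.float64(0.085)} 0.0726
scene {'mtx': array([[383.80433127,   0.        , 258.62031739],
       [  0.        , 383.80433127, 195.92969786],
       [  0.        ,   0.        ,   1.        ]]), 'R': array([[-0.78892747,  0.61420285, -0.018663  ],
       [ 0.46828058,  0.58127371, -0.66545787],
       [-0.3978778 , -0.53373751, -0.74620206]]), 't': array([ 0.5012448 , -0.23066784,  1.39241142])}
side {'mtx': array([[381.57915642,   0.        , 254.45163136],
       [  0.        , 381.57915642, 192.20051057],
       [  0.        ,   0.        ,   1.        ]]), 'R': array([[ 0.92092767, -0.38946798, -0.01438463],
       [-0.28512904, -0.64812954, -0.70613705],
       [ 0.26569466,  0.65440262, -0.70792906]]), 't': array([-0.54535104,  0.19917868,  1.13021357])}
{'mtx': array([[297.31863964,   0.        , 256.96586679],
       [  0.        , 297.31863964, 194.1286023 ],
       [  0.        ,   0.        ,   1.        ]]), 'tool_from_camera': array([[ 2.77253958e-04, -9.55915230e-01, -2.93642632e-01,
         7.42626741e-02],
       [ 9.99999197e-01, -9.80879026e-05,  1.26349996e-03,
         3.92976304e-05],
       [-1.23660165e-03, -2.93642747e-01,  9.55914436e-01,
        -6.96537903e-02],
       [ 0.00000000e+00,  0.00000000e+00,  0.00000000e+00,
         1.00000000e+00]])}
```

View pics/a.png

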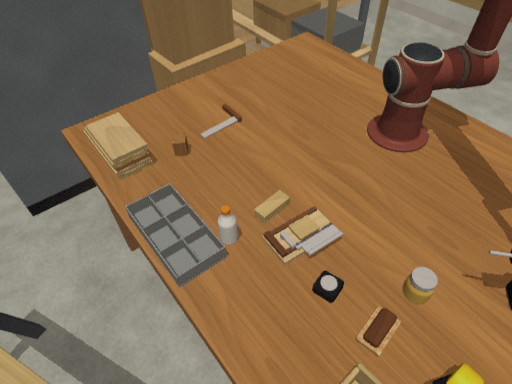

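View pics/b.png

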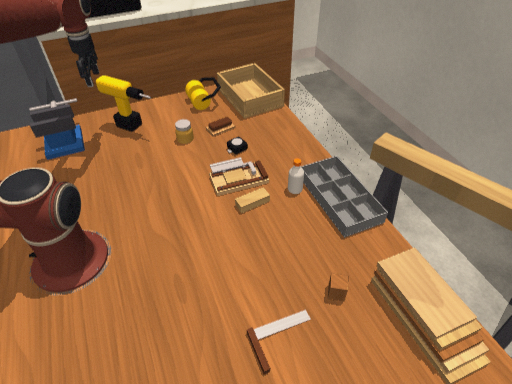

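The scene view shows the jig at about (303,233), with the offcut at (272,205), the tape at (328,286) and the glue at (228,225). The side view shows the jig at about (240,176). I'll enlarge both and project the depth.

```bash
cat > h.py <<'E'
import numpy as np,cv2
from station import ctrl
def back(n,u,v,d):
    m=ctrl.camera_model(n);K=m["mtx"]
    p=np.array([(u-K[0,2])/K[0,0],(v-K[1,2])/K[1,1],1.])*d
    return m["R"].T@(p-m["t"])
def proj(n,X):
    m=ctrl.camera_model(n);p=m["mtx"]@(m["R"]@np.asarray(X)+m["t"]);return p[:2]/p[2]
E
python3 - <<'E'
from h import *
z=np.load("im0.npz")
for n,k,pts in(("scene","a",[(303,233),(272,205),(328,286),(310,226)]),("side","b",[(240,176),(252,200),(237,146),(236,180)])):
  for u,v in pts: print(n,u,v,np.round(back(n,u,v,z["d"+k][v,u]),3))
A=cv2.resize(z["a"][185:305,240:360],None,fx=5,fy=5,interpolation=cv2.INTER_CUBIC)[:, :600]
B=cv2.resize(z["b"][130:220,195:285],None,fx=6.66,fy=6.66,interpolation=cv2.INTER_CUBIC)
cv2.imwrite("pics/c.png",A);cv2.imwrite("pics/d.png",B)
E
```

```text
scene 303 233 [0.586 0.138 0.032]
scene 272 205 [0.59  0.007 0.035]
scene 328 286 [0.649 0.298 0.036]
scene 310 226 [0.553 0.131 0.03 ]
side 240 176 [0.584 0.109 0.027]
side 252 200 [ 0.577 -0.016  0.028]
side 237 146 [0.633 0.267 0.03 ]
side 236 180 [0.561 0.089 0.033]
```

View pics/c.png

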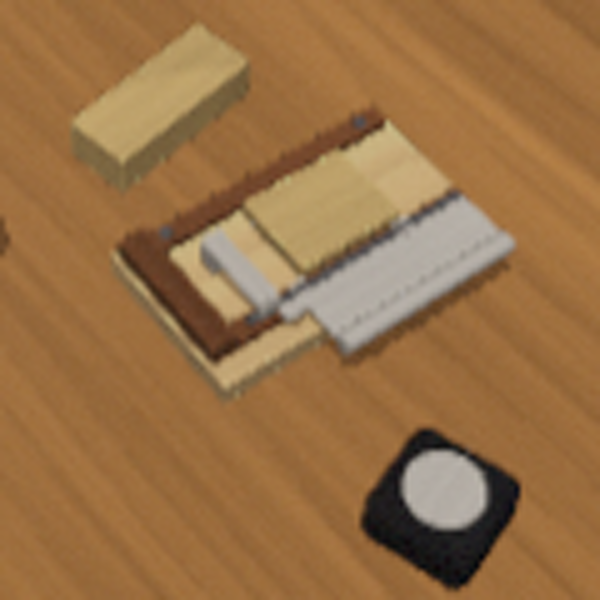

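The crop shows the clip plate on the right (lip ends near (515,243) and (345,352)), the end stop at the left, and the piece in the middle, with its leading edge short of the toe at (215,250). Next is a rough pose from plane intersections.

```bash
cat >> h.py <<'E'
from scipy.spatial.transform import Rotation as Rot
def ray(n,u,v,z):
    a=back(n,u,v,.5);b=back(n,u,v,1.);s=(z-a[2])/(b[2]-a[2]);return a+s*(b-a)
def move(target,yaw_x):  # rows needed to put TCP at target, tool x axis at world angle yaw_x, pointing down
    o=ctrl.get_obs();R=Rot.from_rotvec(o["tool_rot"]).as_matrix()
    c,s=np.cos(yaw_x),np.sin(yaw_x);Rt=np.array([[c,s,0],[s,-c,0],[0,0,-1.]])
    return np.round(R.T@(np.asarray(target)-o["tool_pos"])/.6,4),np.round(Rot.from_matrix(R.T@Rt).as_rotvec()/(np.pi/2),4)
E
python3 - <<'E'
from h import *
f=lambda u,v,z:ray("scene",240+u/5,185+v/5,z)
l1=f(515,243,.033);l2=f(347,352,.033);b1=f(228,385,.018);b2=f(112,255,.018)
r1=f(380,110,.026);r2=f(125,240,.026)
for n in"l1 l2 b1 b2 r1 r2".split():print(n,np.round(eval(n),3))
for p,q in((l1,l2),(r1,r2),(b1,b2)):d=(q-p);print(np.linalg.norm(d),np.arctan2(d[1],d[0]))
o=ctrl.get_obs();R=Rot.from_rotvec(o["tool_rot"]).as_matrix();print(R)
E
```

```text
l1 [0.502 0.208 0.033]
l2 [0.623 0.203 0.033]
b1 [0.678 0.172 0.018]
b2 [0.674 0.067 0.018]
r1 [0.489 0.089 0.026]
r2 [0.666 0.069 0.026]
0.12050171544221777 -0.047084758512222546
0.177322329040849 -0.11302155221058517
0.10481078723107269 -1.6119540185232866
[[-9.45149621e-01  3.26636610e-01 -8.47511403e-04]
 [ 3.26637624e-01  9.45148077e-01 -1.72512322e-03]
 [ 2.37535373e-04 -1.90732866e-03 -9.99998153e-01]]
```

```bash
python3 -c "
from h import *
print(move([.56,.15,.25],3.08))"
```

```text
(array([-0.8006, -0.4996,  0.0887]), array([-0.0012, -0.0003, -0.1726]))
```

Emit:
apply_moves:
  rows: [-0.8,-0.5,0.088,0,0,-0.172,-0.8,-0.5,0.088,0,0,-0.172,-0.8,-0.5,0.088,0,0,-0.172,-0.8,-0.5,0.088,0,0,-0.172,-0.8,-0.5,0.088,0,0,-0.172,-0.8,-0.5,0.088,0,0,-0.172,-0.8,-0.5,0.088,0,0,-0.172,-0.8,-0.5,0.088,0,0,-0.172,-0.8,-0.5,0.088,0,0,-0.172,-0.8,-0.5,0.088,0,0,-0.172,-0.8,-0.5,0.088,0,0,-0.172,-0.8,-0.5,0.088,0,0,-0.172,-0.8,-0.5,0.088,0,0,-0.172,-0.8,-0.5,0.088,0,0,-0.172]
  grip: 0.72

```text
t: 1.5
tool_pos: [0.5594, 0.1507, 0.2506]
tool_rot: [-0.099, -3.139, -0.001]
contact_force: [-0.1, 0.3, -0.1]
opening: 0.0616
grip_force: 0.0
```

Run:
```python
from h import *
o=ctrl.get_obs();im,d=ctrl.get_image("wrist")
np.savez("w1.npz",im=im,d=d,p=o["tool_pos"],r=o["tool_rot"])
print(o["t"],o["tool_pos"],o["tool_rot"],o["opening"],ctrl.tip_extent)
cv2.imwrite("pics/w1.png",cv2.resize(im,(800,600),interpolation=cv2.INTER_CUBIC))
```

```text
1.5 [0.55935701 0.1507213  0.25062177] [-9.87263299e-02 -3.13855745e+00 -7.83605757e-04] 0.06161437783804877 0.0726
```

View pics/w1.png

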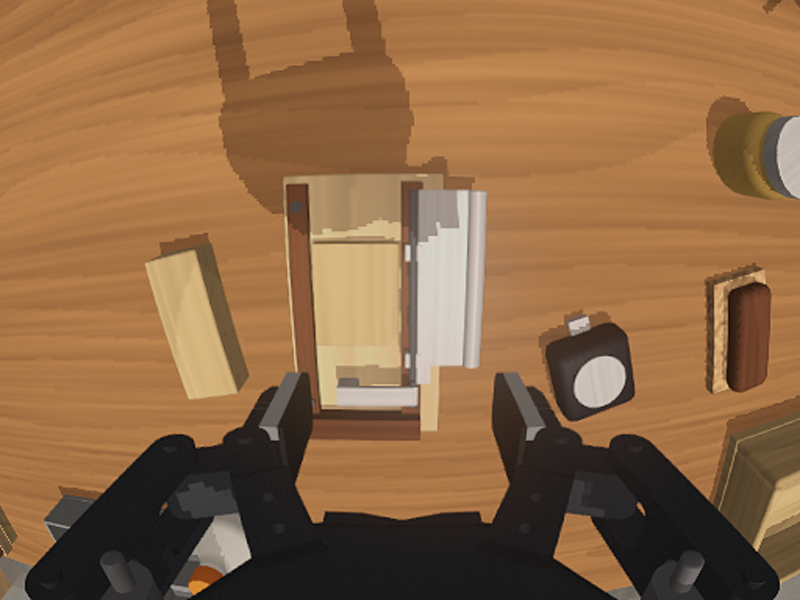

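The wrist view shows the open end at the top. Board corners are at (284,178) and (443,176), the piece's trailing edge is at v≈241 (u 313–401) and its leading edge at v≈346. The lip runs from (478,191) to (472,367), and the toe is at (347,385). I'll convert these with the depth image and check them against the scene view.

```bash
cat >> h.py <<'E'
def wray(f,u,v):
    w=np.load(f);m=ctrl.camera_model("wrist");K=m["mtx"];T=m["tool_from_camera"]
    x=np.array([(u-K[0,2])/K[0,0],(v-K[1,2])/K[1,1]]);th=np.hypot(*x)
    d=np.array([*(x/th*np.sin(th)),np.cos(th)]);d/=1
    R=Rot.from_rotvec(w["r"]).as_matrix()
    return R@T[:3,3]+w["p"],R@T[:3,:3]@d,w["d"],np.cos(th)
def wz(f,u,v,z):
    c,d,_,_=wray(f,u,v);return c+d*(z-c[2])/d[2]
def wd(f,u,v):
    c,d,D,ct=wray(f,u,v);return c+d*D[int(round(v)),int(round(u))]/ct
E
python3 - <<'E'
from h import *
s=512/800
P=dict(bL=(284,178,.018),bR=(443,176,.018),bEndR=(438,430,.018),railL1=(288,185,.026),railL2=(313,412,.026),railLin=(310,190,.026),pTL=(313,241,.030),pTR=(401,241,.030),pLL=(318,346,.030),pLR=(400,346,.030),
 lip1=(478,193,.036),lip2=(472,365,.036),stop1=(312,413,.034),stop2=(420,413,.034),toe=(347,388,.03))
for n,(u,v,z) in P.items(): print(n,np.round(wz("w1.npz",u*s,v*s,z),4),np.round(wd("w1.npz",u*s,v*s),4))
for n,(u,v) in dict(board=(360,200),piece=(355,290),lip=(475,280),rail=(298,300),bench=(560,200)).items(): print(n,np.round(wd("w1.npz",u*s,v*s),4))
E
```

```text
bL [0.4869 0.0783 0.018 ] [0.487  0.0781 0.0171]
bR [0.4937 0.182  0.018 ] [ 0.4942  0.1837 -0.0015]
bEndR [0.6806 0.1714 0.018 ] [ 0.6927  0.1724 -0.0007]
railL1 [0.4917 0.0826 0.026 ] [0.4917 0.0824 0.0252]
railL2 [0.6548 0.0796 0.026 ] [0.6542 0.0799 0.027 ]
railLin [0.4963 0.0967 0.026 ] [0.4967 0.0949 0.0171]
pTL [0.5289 0.0963 0.03  ] [0.5308 0.0937 0.0173]
pTR [0.5329 0.1524 0.03  ] [0.5336 0.1523 0.0258]
pLL [0.6008 0.0914 0.03  ] [0.6058 0.0886 0.0173]
pLR [0.604  0.1472 0.03  ] [0.6053 0.1471 0.0268]
lip1 [0.5046 0.2015 0.036 ] [0.5045 0.2013 0.0368]
lip2 [0.6188 0.1951 0.036 ] [0.6184 0.195  0.0367]
stop1 [0.651  0.0808 0.034 ] [0.6549 0.0791 0.0272]
stop2 [0.6548 0.1582 0.034 ] [0.6641 0.1584 0.0183]
toe [0.6338 0.1079 0.03  ] [0.6285 0.1096 0.0404]
board [0.506  0.1274 0.0176]
piece [0.5633 0.1204 0.029 ]
lip [0.5596 0.1979 0.0361]
rail [0.5683 0.081  0.0269]
bench [5.134e-01 2.670e-01 5.000e-04]
```

Jig origin is about (0.598, 0.118) with yaw -0.063, and the piece's trailing edge is at jig x ≈ -67 mm. Now the fingertip geometry from the wrist depth.

Run:
```python
from h import *
w=np.load("w1.npz");R=Rot.from_rotvec(w["r"]).as_matrix();s=.64
pts=[]
for v in range(225,320):
  for u in range(150,370):
    c,d,D,ct=wray("w1.npz",u,v) if 0 else (None,)*4
m=ctrl.camera_model("wrist");K=m["mtx"];T=m["tool_from_camera"]
v,u=np.mgrid[225:325,150:370];x=(u-K[0,2])/K[0,0];y=(v-K[1,2])/K[1,1];th=np.hypot(x,y)
D=w["d"][225:325,150:370];k=np.tan(th)/th
P=np.stack([x*k*D,y*k*D,D],-1)@T[:3,:3].T+T[:3,3]
ok=(D>0)&(P[...,2]>.0)&(P[...,2]<.11)
Q=P[ok];print(Q[:,2].max())
for lo in(.045,.055,.062,.068,.072,.076):
  for sg in(1,-1):
    q=Q[(Q[:,2]>lo)&(Q[:,2]<lo+.008)&(Q[:,1]*sg>0)]
    if len(q):print(lo,sg,len(q),np.round(q.min(0),4),np.round(q.max(0),4))
print(move([.514,.164,.126],3.0786))
```

```text
0.06791159901617233
0.045 1 355 [-0.0121  0.0303  0.045 ] [0.0112 0.0443 0.053 ]
0.045 -1 350 [-0.0116 -0.0447  0.045 ] [ 0.0109 -0.0302  0.053 ]
0.055 1 265 [-0.0116  0.0304  0.055 ] [0.0113 0.0441 0.0629]
0.055 -1 265 [-0.0121 -0.044   0.055 ] [ 0.011  -0.0303  0.063 ]
0.062 1 87 [-0.0116  0.0304  0.062 ] [0.0108 0.0366 0.0677]
0.062 -1 90 [-0.0115 -0.0365  0.0621] [ 0.0107 -0.0302  0.0679]
(array([0.0761, 0.0164, 0.2082]), array([ 0.0003, -0.0006,  0.0008]))
```

Emit:
apply_moves:
  rows: [0.076,0.0165,0.1,0,0,0,0.076,0.0165,0.18,0,0,0,0.076,0.0165,0.22,0,0,0,0.076,0.0165,0.22,0,0,0,0.076,0.0165,0.22,0,0,0]
  grip: 0.8

```text
t: 2.05
tool_pos: [0.5144, 0.1642, 0.1195]
tool_rot: [-0.095, -3.139, 0.0]
contact_force: [0.8, 0.6, 2.0]
opening: 0.0682
grip_force: 0.0
```

Run:
```python
from h import *
o=ctrl.get_obs();im,d=ctrl.get_image("wrist")
np.savez("w2.npz",im=im,d=d,p=o["tool_pos"],r=o["tool_rot"])
print(o["t"],o["tool_pos"],o["tool_rot"],o["opening"])
cv2.imwrite("pics/w2.png",cv2.resize(im,(800,600),interpolation=cv2.INTER_CUBIC))
```

```text
2.05 [0.51437821 0.16418395 0.11954477] [-9.51764958e-02 -3.13945540e+00  7.08216664e-05] 0.06821505758103139
```

View pics/w2.png

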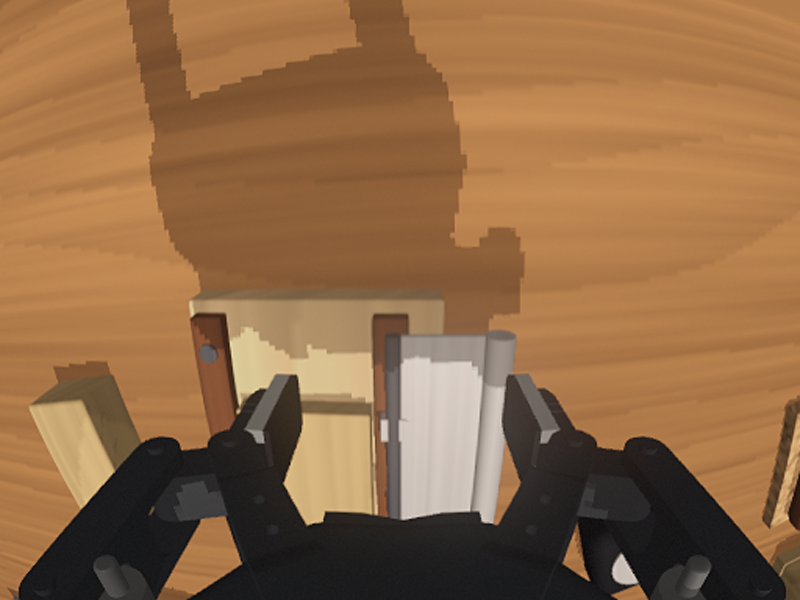

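The view shows the board's open end at v≈300 and the lip's end at (501,335). The piece's trailing edge is at v≈401, and the tips are near (298,378) and (508,378). I'll refine in tool coordinates.

Run:
```python
from h import *
s=.64;O=np.array([.598,.118]);y=-.063;E=np.array([[np.cos(y),np.sin(y)],[-np.sin(y),np.cos(y)]])
w=np.load("w2.npz");print("tcp jig",E@(w["p"][:2]-O))
for n,(u,v,z) in dict(bL=(193,303,.018),bR=(443,300,.018),lipend=(501,337,.036),lipmid=(494,430,.036),pT1=(305,402,.030),pT2=(370,403,.030),railin=(229,316,.026),railRin=(374,316,.026)).items():
  X=wz("w2.npz",u*s,v*s,z);print(n,np.round(X,4),np.round(E@(X[:2]-O),4),np.round(wd("w2.npz",u*s,v*s),4))
```

```text
tcp jig [-0.08636356  0.04082764]
bL [0.4874 0.0795 0.018 ] [-0.108  -0.0454] [0.4874 0.0794 0.0178]
bR [0.4924 0.1816 0.018 ] [-0.1094  0.0569] [0.4978 0.183  0.    ]
lipend [0.502  0.2008 0.036 ] [-0.101   0.0766] [0.5028 0.2012 0.0341]
lipmid [0.5414 0.199  0.036 ] [-0.0616  0.0773] [0.5415 0.1991 0.0358]
pT1 [0.5275 0.1252 0.03  ] [-0.0708  0.0027] [0.5325 0.1227 0.0208]
pT2 [0.529 0.151 0.03 ] [-0.071   0.0286] [0.5346 0.1499 0.02  ]
railin [0.4914 0.0985 0.026 ] [-0.1052 -0.0262] [0.4941 0.0947 0.0173]
railRin [0.4946 0.1552 0.026 ] [-0.1056  0.0306] [0.4952 0.1551 0.0241]
```

Emit:
apply_moves:
  rows: [0.003,0,0.02,0,0,0,0.003,0,0.028,0,0,0,0.003,0,0.035,0,0,0,0.003,0,0.035,0,0,0,0.003,0,0.035,0,0,0]

```text
t: 2.6
tool_pos: [0.514, 0.1634, 0.0991]
tool_rot: [0.099, 3.138, 0.001]
contact_force: [0.6, 2.8, 3.2]
opening: 0.0689
grip_force: 1.9
```

Emit:
apply_moves:
  rows: [0,0,-0.012,0,0,0,0,-0.006,-0.012,0,0,0,0,-0.006,0,0,0,0,0,-0.006,0.006,0,0,0,0,-0.006,0.006,0,0,0,0,-0.006,0.006,0,0,0]

```text
t: 3.2
tool_pos: [0.5137, 0.1596, 0.095]
tool_rot: [0.099, 3.139, 0.0]
contact_force: [2.2, -0.5, 4.4]
opening: 0.0678
grip_force: 2.6
```

Run:
```python
from h import *
o=ctrl.get_obs();im,d=ctrl.get_image("wrist")
np.savez("w3.npz",im=im,d=d,p=o["tool_pos"],r=o["tool_rot"])
print(o["t"],o["tool_pos"],o["contact_force"],o["opening"])
cv2.imwrite("pics/w3.png",cv2.resize(im[180:330,110:390],None,fx=2.8,fy=2.8,interpolation=cv2.INTER_CUBIC))
```

```text
3.2 [0.51366149 0.15956005 0.09503337] [ 2.24363567 -0.54762036  4.35648233] 0.06778013977380645
```

View pics/w3.png

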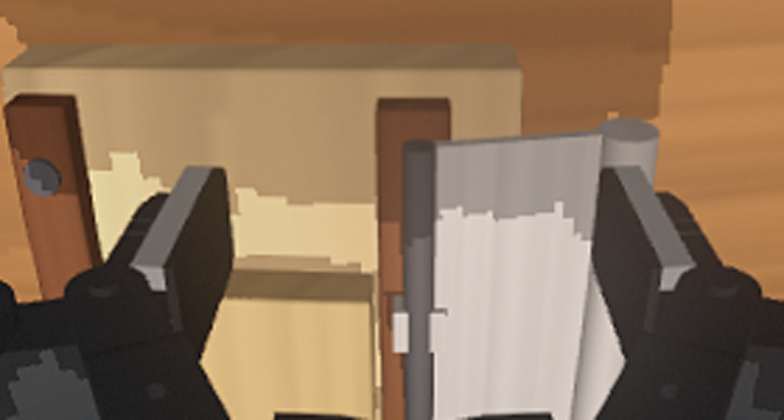

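The right tip now sits on the lip, which is slightly depressed. The left tip is in the channel behind the piece. I'll measure the lip height and tip height from this image.

Run:
```python
from h import *
f=lambda u,v:np.round(wd("w3.npz",110+u/2.8,180+v/2.8),4)
for n,p in dict(lip=(630,150),lip2=(620,165),lip3=(590,390),tipR=(618,185),tipRlow=(612,172),tipL=(210,172),board=(170,215),plate=(500,300),pieceTop=(300,340)).items():print(n,f(*p))
```

```text
lip [0.5051 0.2004 0.0286]
lip2 [0.506  0.1976 0.0327]
lip3 [0.5622 0.195  0.029 ]
tipR [0.5062 0.1955 0.0399]
tipRlow [0.5057 0.1954 0.0357]
tipL [0.5017 0.1247 0.0349]
board [0.5013 0.1217 0.0512]
plate [0.5362 0.1757 0.0285]
pieceTop [0.5429 0.1352 0.03  ]
```

Emit:
apply_moves:
  rows: [0,0,0.005,0,0,0,0,0,0.01,0,0,0,0,0,0.01,0,0,0,0,0,0.01,0,0,0,0,0,0.01,0,0,0]

```text
t: 3.75
tool_pos: [0.5137, 0.1593, 0.0895]
tool_rot: [0.098, 3.139, -0.001]
contact_force: [-0.3, -2.3, 7.7]
opening: 0.0685
grip_force: 3.8
```

Run:
```python
from h import *
o=ctrl.get_obs();im,d=ctrl.get_image("wrist")
np.savez("w4.npz",im=im,d=d,p=o["tool_pos"],r=o["tool_rot"])
print(o["t"],o["tool_pos"],o["contact_force"],o["wrist_torque"],o["opening"])
for v in (320,330):
  for u in range(296,336,3): print(u,v,np.round(wd("w4.npz",u,v),4))
cv2.imwrite("pics/w4.png",cv2.resize(im[180:330,110:390],None,fx=2.8,fy=2.8,interpolation=cv2.INTER_CUBIC))
```

```text
3.75 [0.5137429  0.15930562 0.08948225] [-0.33995112 -2.26335866  7.74114614] [-0.03270038 -0.03957925 -0.0453959 ] 0.06847473732925545
296 320 [0.5602 0.1795 0.0243]
299 320 [0.5605 0.1813 0.0242]
302 320 [0.5613 0.1832 0.0236]
305 320 [0.5625 0.1852 0.0225]
308 320 [0.5629 0.1871 0.0222]
311 320 [0.5636 0.189  0.0218]
314 320 [0.5639 0.1909 0.0217]
317 320 [0.563  0.1925 0.023 ]
320 320 [0.5624 0.1941 0.024 ]
323 320 [0.5627 0.196  0.0239]
326 320 [0.5633 0.198  0.0236]
329 320 [0.4992 0.1812 0.0939]
332 320 [0.4981 0.1817 0.0952]
335 320 [0.4979 0.1825 0.0956]
296 330 [0.5049 0.1718 0.0908]
299 330 [0.5044 0.1727 0.0914]
302 330 [0.5057 0.1738 0.0902]
305 330 [0.5054 0.1747 0.0907]
308 330 [0.5722 0.1875 0.0215]
311 330 [0.5718 0.1893 0.0223]
314 330 [0.5723 0.1912 0.022 ]
317 330 [0.5708 0.1927 0.0238]
320 330 [0.5702 0.1944 0.0248]
323 330 [0.4984 0.1785 0.0986]
326 330 [0.4978 0.1791 0.0994]
329 330 [0.4985 0.1801 0.0989]
332 330 [0.4992 0.1812 0.0982]
335 330 [0.4989 0.1819 0.0987]
```

View pics/w4.png

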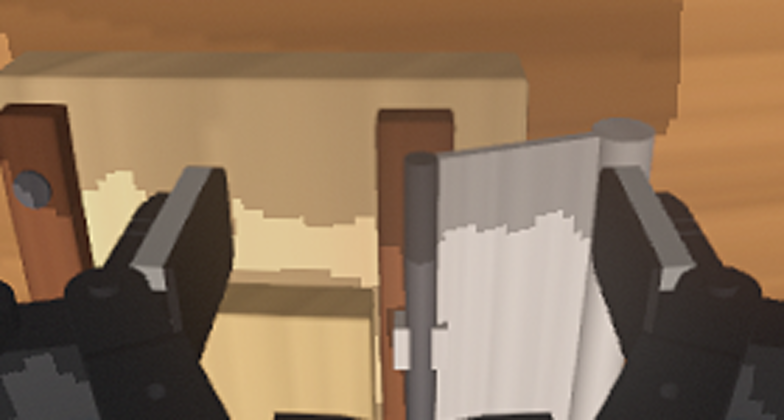

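The lip top is now about 6.5 mm above the board (clip ≈ 0.3, 7.7 N), so I'll start pushing.

Emit:
apply_moves:
  rows: [0,0,0.0015,0,0,0,-0.006,0,0.0015,0,0,0,-0.012,0,0.0015,0,0,0,-0.018,0,0.0015,0,0,0,-0.024,0,0.0015,0,0,0,-0.03,0,0.0015,0,0,0,-0.036,0,0.0015,0,0,0,-0.042,0,0.0015,0,0,0,-0.042,0,0.0015,0,0,0]

```text
t: 4.7
tool_pos: [0.537, 0.1582, 0.0874]
tool_rot: [-0.097, -3.136, 0.0]
contact_force: [-4.5, 0.2, 7.9]
opening: 0.0681
grip_force: 4.2
```

Run:
```python
from h import *
o=ctrl.get_obs();im,d=ctrl.get_image("wrist");a,da=ctrl.get_image("scene")
np.savez("w5.npz",im=im,d=d,p=o["tool_pos"],r=o["tool_rot"])
print(o["t"],o["tool_pos"],o["contact_force"],o["wrist_torque"],o["opening"])
cv2.imwrite("pics/w5.png",np.hstack([cv2.resize(im[180:330,110:390],(560,300)),cv2.resize(a[205:265,260:350],(240,300)[0:1]+(160,))[:0].reshape(0,240,3) if 0 else np.vstack([cv2.resize(a[205:265,260:350],(240,160)),np.zeros((140,240,3),np.uint8)])]))
```

```text
4.7 [0.53702613 0.15820318 0.08741235] [-4.48502613  0.20487138  7.91815346] [0.35194774 0.75433373 0.17736711] 0.06805835919414419
```

View pics/w5.png

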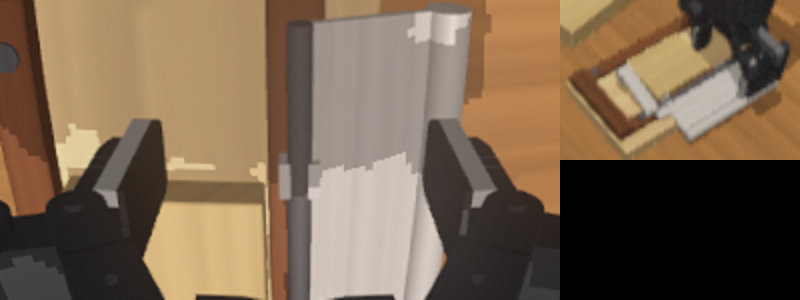

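The left tip is against the piece's trailing edge and the lip is still held down, so I'll carry on.

Emit:
apply_moves:
  rows: [-0.007,0,0,0,0,0,-0.014,0,0,0,0,0,-0.021,0,0,0,0,0,-0.028,0,0,0,0,0,-0.035,0,0,0,0,0,-0.042,0,0,0,0,0,-0.049,0,0,0,0,0,-0.055,0,0,0,0,0,-0.058,0,0,0,0,0,-0.058,0,0,0,0,0]

```text
t: 5.8
tool_pos: [0.5716, 0.156, 0.0874]
tool_rot: [-0.097, -3.135, 0.0]
contact_force: [-4.5, -0.3, 9.2]
opening: 0.0683
grip_force: 4.2
```

Run:
```python
from h import *
o=ctrl.get_obs();im,d=ctrl.get_image("wrist");a,da=ctrl.get_image("scene")
np.savez("w6.npz",im=im,d=d,p=o["tool_pos"],r=o["tool_rot"])
print(o["t"],o["tool_pos"],o["contact_force"],o["wrist_torque"],o["opening"])
cv2.imwrite("pics/w6.png",np.hstack([cv2.resize(im[180:330,110:390],(448,240)),cv2.resize(a[210:262,265:340],(346,240),interpolation=cv2.INTER_CUBIC)]))
```

```text
5.8 [0.57157491 0.15604005 0.08738537] [-4.54817128 -0.34235492  9.16827398] [0.4092354  0.83783237 0.17911357] 0.06834391023279425
```

View pics/w6.png

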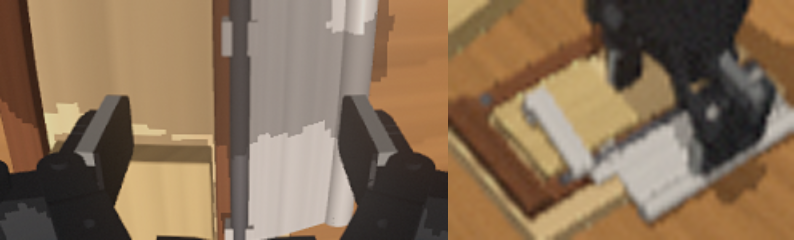

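The piece is under the raised toe with roughly 8 mm to go, so I'll creep.

Emit:
apply_moves:
  rows: [-0.004,0,0,0,0,0,-0.008,0,0,0,0,0,-0.01,0,0,0,0,0,-0.01,0,0,0,0,0]

```text
t: 6.3
tool_pos: [0.5775, 0.1557, 0.0874]
tool_rot: [-0.097, -3.135, 0.0]
contact_force: [-4.4, 0.1, 8.9]
opening: 0.0682
grip_force: 4.2
```

Emit:
apply_moves:
  rows: [-0.002,0,0,0,0,0,-0.003,0,0,0,0,0,-0.003,0,0,0,0,0]

```text
t: 6.6
tool_pos: [0.5789, 0.1556, 0.0872]
tool_rot: [-0.097, -3.134, 0.0]
contact_force: [-5.7, 0.8, 8.4]
opening: 0.0684
grip_force: 4.3
```

Emit:
apply_moves:
  rows: [-0.002,0,0,0,0,0,-0.004,0,0,0,0,0,-0.004,0,0,0,0,0]

```text
t: 6.9
tool_pos: [0.5796, 0.1555, 0.087]
tool_rot: [-0.098, -3.128, 0.001]
contact_force: [-12.6, 0.4, 14.5]
opening: 0.0685
grip_force: 8.4
```

The force has jumped to 12.6 N at TCP jig x ≈ -20.5 mm, so the piece is home. I'll hold, back the tip off the piece with the clip still held, then raise slowly.

Emit:
apply_moves:
  rows: [0,0,0,0,0,0,0,0,0,0,0,0,0.003,0,0,0,0,0,0.007,0,0,0,0,0,0.012,0,0,0,0,0,0.012,0,0,0,0,0]

```text
t: 7.5
tool_pos: [0.5776, 0.1559, 0.0895]
tool_rot: [0.099, 3.135, 0.002]
contact_force: [2.0, 0.6, 6.7]
opening: 0.0684
grip_force: 3.7
```

Run:
```python
from h import *
o=ctrl.get_obs();im,d=ctrl.get_image("wrist");a,da=ctrl.get_image("scene")
np.savez("w7.npz",im=im,d=d,p=o["tool_pos"],r=o["tool_rot"])
print(o["t"],o["tool_pos"],o["contact_force"],o["opening"])
cv2.imwrite("pics/w7.png",np.hstack([cv2.resize(im[180:330,110:390],(448,240)),cv2.resize(a[210:262,265:340],(346,240),interpolation=cv2.INTER_CUBIC)]))
```

```text
7.5 [0.57761184 0.15592961 0.08953792] [1.97974527 0.56098694 6.66301572] 0.06844881088302072
```

View pics/w7.png

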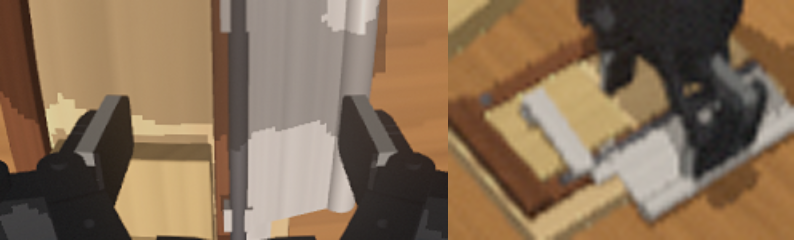

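The piece shows no gap at the stop and the lip is still held. Now I'll raise slowly and move clear.

Emit:
apply_moves:
  rows: [0.003,0,0,0,0,0,0.003,0,-0.006,0,0,0,0.003,0,-0.012,0,0,0,0.003,0,-0.02,0,0,0,0.003,0,-0.03,0,0,0,0.003,0,-0.05,0,0,0,0.003,0,-0.1,0,0,0,0.003,0,-0.18,0,0,0,0.003,0,-0.25,0,0,0,-0.05,0,-0.25,0,0,0,-0.05,0,-0.25,0,0,0,-0.05,0,-0.25,0,0,0]

```text
t: 8.8
tool_pos: [0.6053, 0.1536, 0.2372]
tool_rot: [-0.099, -3.138, 0.0]
contact_force: [-0.8, -0.1, 0.5]
opening: 0.0684
grip_force: 0.0
```

Run:
```python
from h import *
o=ctrl.get_obs();im,d=ctrl.get_image("wrist")
np.savez("w8.npz",im=im,d=d,p=o["tool_pos"],r=o["tool_rot"])
print(o["t"],o["tool_pos"],o["contact_force"],o["opening"])
cv2.imwrite("pics/w8.png",cv2.resize(im[70:330,120:400],(700,600),interpolation=cv2.INTER_CUBIC)[:,:700])
```

```text
8.8 [0.60533253 0.15362496 0.23723219] [-0.81018912 -0.05065191  0.47355476] 0.06843564973697178
```

View pics/w8.png

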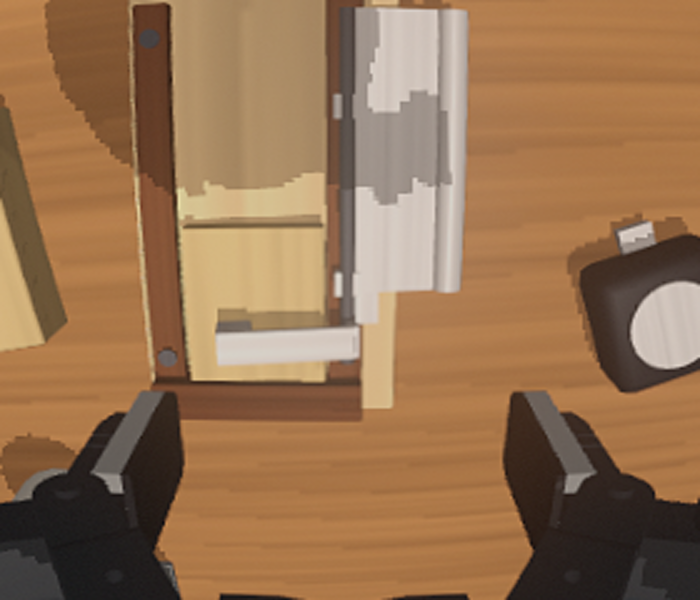

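The piece's leading edge sits at the stop (v≈380), its trailing edge is at v≈225, and the toe rests on it. One numeric check, then I'll hand in if it agrees.

Run:
```python
from h import *
O=np.array([.598,.118]);y=-.063;E=np.array([[np.cos(y),np.sin(y)],[-np.sin(y),np.cos(y)]])
f=lambda u,v,z:wz("w8.npz",120+u/2.5,70+v*260/600,z)
t=f(252,224,.03);s=f(252,380,.034);l=f(460,150,.033)
for p in(t,s,l):print(np.round(E@(p[:2]-O),4))
print("lip z",wd("w8.npz",120+456/2.5,70+150*260/600)[2],"piece z",wd("w8.npz",120+250/2.5,70+260*260/600)[2])
x=(E@(t[:2]-O))[0]
if -.017<x<-.005: print(ctrl.finish_job())
```

```text
[-0.0114  0.0016]
[ 0.0574 -0.0005]
[-0.0427  0.0798]
lip z 0.02815453877970686 piece z 0.028919357323452743
the job is handed in; nothing more can be done
None
```

The piece is home against the end stop with the clip's toe resting on it, as far as the last wrist picture and measurement show (trailing edge at jig x ≈ -11 mm, -10 being home); the arm is clear and the job was handed in at about 9 s of the 38 s, but no verdict came back.

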